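# Press both labels of a coffee sample tin

### The arm

A 6-joint arm with a two-finger parallel gripper is mounted at the origin on the work surface. World frame = base frame: x ahead of the robot, y to its left, z up, the work surface at z = 0. Lengths are in m, angles in rad, forces in N, time in s.
With the tool pointing down it reaches from about 0.275 to 0.75 m from the base axis. Payload 10.2 kg.
Tool frame: the origin (TCP) lies midway between the tips of the shut fingers; the grasp point (between the pads) lies 19 mm behind it (bot.hold_point_z is the z of the grasp point in the tool frame, in m); z points along the fingers, y is the line along which they close (so a half turn about z gives the same grasp; the last joint's range is limited). The gripper opens to 85 mm and grips with 20 to 120 N. Pads are 22 mm wide; open, the fingers measure 114 mm over their backs; the gripper's body (76 mm by 85 mm) begins 54 mm behind the grasp point. The pads swing forward as they close: fully open they stand 13 mm farther back than shut.
Start: joints at [-1.538, 0.313, 1.498, -0, 1.331, -0.223], TCP at [0.133, -0.508, 0.231] pointing down, gripper open.
Joint ranges: [-2.94, 2.94], [-0.97, 2.17], [0.19, 2.56], [-1.23, 4.37], [0.02, 3.11], [-2.88, 2.88]. Speed limits (rad/s): [2.39, 2.39, 3.01, 3.14, 3.14, 3.14].

### API

Orientations are given as a rotation vector (axis times angle).
In Python, from workcell import bot, snapshot, spot_in, cut_out gives the robot as it stands. The module is installed in compiled form; this text tells all that it offers.
- The arm moves only by the tool send_rows, never from a script. Its argument "plan" is a list that holds one entry, the list of rows, each a list of 7 numbers: the shift along the tool's x, y, z in m, then the turn, a rotation vector about the tool's x, y, z in rad, then the gripper command: -1 is fully open, 1 is shut, values between are in proportion. In form: [[[tx, ty, tz, rx, ry, rz, fingers], ...]]. A call has 1 to 8 rows; each row shifts and turns the commanded pose from where the row before left it, along the tool's axes as they then stand; what a row does not reach is not made up. A row lasts 1/12 s, in which the tool goes at most 41.7 mm and 7.16 degrees, less where a joint would pass 70% of its speed; a pose out of reach is approached as far as the arm can. A call is refused whole if a number of a shift passes 0.0417 or a number of a turn 0.125, either way. A call with a gripper value outside its range is refused whole. The fingers move at their own pace and stop on an object; "grip_force" is the grip in N (left out, the last holds). Time passes only in rows, so rows that do not move let the fingers close. It gives the time, the measured TCP pose, the force, the opening and the grip force at its end, in the units of the state.
- bot.sense(): the state, without advancing time (a new reading comes with each control period).
- snapshot(name): name is "side" or "top" or "wrist"; returns a dict with "color" (400x640x3 uint8, red, green, blue), "range_z" (400x640 float32, m along the optical axis (not along the pixel's ray), 0 where there is no reading), "fx", "fy", "cx", "cy" (pixels), "camera_from_world" (4x4, takes a point from world to camera coordinates). Camera axes: x right, y up, looking along -z (the intrinsics and any distortion apply to the point x, -y, -z); pixel columns grow to the right and rows downward; lengths in m; the calibration is good to about 2 mm. The wrist camera is an equidistant fisheye: a pixel r from the principal point sees the ray r / f radians off the axis. A picture is of the moment at which its call begins.
- bot.finish_job(): hands the job in; it is judged then, once.
Trained networks look in the newest picture that a camera, given by its name, has taken for a name from the list of things; names that differ only in an ending like _2 or _b are one class to them, and where a whole thing is asked for, a point or a joint stands for the part that bears it (a point fixed in the world has none). Each returns a list of dicts, best first, with "score" (0 to 1); they miss things now and then, are a little off and sometimes report something else, mostly with a low value. They report only what shows in the picture. A call takes as long as a camera call. They do not tell look-alikes from the thing itself.
- spot_in(target, camera): "location" ([x, y, z] in m, in world coordinates, good to about 4 mm: the middle of the surface that is visible of it).
- cut_out(target, camera): "region" (400x640 bool, what is visible of it).
The state is a dict: "clock": time; "qpos": joint angles; "joint_vel": joint speeds; "tau": joint torques, N m; "position": TCP position; "tcp_rot": TCP orientation; "force": force on the tool from outside, world axes, zero at the start; "moment": the same for the moment, N m; "grip_width": opening from 0.0 (shut) to 1.0 (fully open); "grasp_force": force on a finger pad.
Only numpy, scipy, OpenCV 4.12 (cv2) and the standard library are available. Lean on these libraries where they do the work, as an engineer would, in place of code of your own. Each camera call takes 0.05 s, during which the arm holds its last target. There are 200 camera calls.

### The job

Fix the two fresh labels on the square sample tin: keeping the tin upright at table level, push its yellow-labelled side squarely and centrally into the orange sprung pad of the label press, well in but without ramming the pad against its stop, and keep it there for a second; then turn the tin and do the same with its green-labelled side. Finally set the tin down upright on the floor of the blue tray (not dropped) and let go, leaving the two cups and the tumbler alone.

Things in the scene. Friction and masses are not known exactly. Their poses are not given: they have to be found in the camera images.
- tin_center (a point): Centre of the black square coffee tin, 65 mm above its underside. Tin 60 x 60 x 130 mm plus a 6 mm lid plate 52 mm square, about 220 g, upright at the start. z up along the tin, +x out of its yellow-labelled side, +y out of its green one; yellow and green bars on the lid mark the same sides. Fingers on the upper 55 mm of the tin, on either pair of sides, clear the press.
- tin_base (a point): Centre of the tin's underside; axes as the tin's.
- label_yellow (a point): Centre of the yellow label (44 mm wide, 32 mm high) on the tin's +x side, 30 mm out from the tin's axis and 35 mm above its underside.
- label_green (a point): Centre of the green label (44 x 32 mm) on the tin's +y side, 30 mm out from the axis and 35 mm above the underside.
- press_center (a point): Fixed point of the grey label press: where the centre of the pad's front face is when at rest, 35 mm above the table. +y points into the press (the direction in which to push), z up. The press is bolted down and, like its pad, stays below 65 mm; its housing is 100 mm wide, 62 mm high and begins 50 mm behind this point; there is nothing in front of the pad, just the table.
- pad_face (a point): Centre of the front face of the orange pad (64 mm wide, 52 mm high, its lower edge 9 mm above the table); same axes as press_center, moves with the pad.
- press_pad (a joint): How far the sprung pad is pushed in, m: 0 at rest, 0.014 at its hard stop. About 1.4 N to start it, rising by 0.35 N per mm, 6 N at the stop. About 0.010 is a good press.
- tray_floor (a point): Centre of the floor of the fixed blue tray (its upper surface, 4 mm above the table). The tray is 170 mm along its x by 150 mm along its y outside, with 4 mm walls, 16 mm high.
- cup_a_mid (a point): A white cup, 82 mm across the rim and 85 mm high, standing on the table; this point is on its axis 40 mm up. To be left alone.
- cup_b_mid (a point): A second white cup, the same. To be left alone.
- tumbler_mid (a point): A glass tumbler, 72 mm across and 100 mm high, this point on its axis 40 mm up. To be left alone.
Not all that is in view belongs to the job. What is shaped like the part that bears tin_center but red is not meant.

How it is judged:
By the outcome, as a careful person would: the job done as asked, in the order asked, and still so for the second after the job is handed in, with the robot touching nothing.
It also fails if it takes over 61 s, if anything falls off the work surface, if the arm or the gripper's body presses on something with over 40 N, if the wrist force passes 120 N, or if a joint passes its speed limit or range.

## Working session

There is one attempt and no reset: what is moved stays moved. The work goes in short steps, Python scripts to look and compute and a tool call to move; the robot and the scene stay as the last step left them, time stands still between calls to the robot, and variables do not carry over. Pictures are saved under pics/ and viewed, at most 10 in all, crops included, and the job is handed in when it is done.

Besides the shell and the picture viewer there is one more tool, called by a JSON object that holds its "fn" and its "kwargs", one argument or row to a line. send_rows: Moves the arm, as the interface text tells. Its arguments: {"type":"object","properties":{"plan":{"type":"array","items":{"type":"array","items":{"type":"array","items":{"type":"number"}}}},"grip_force":{"type":"number"}},"required":["plan"]}

```bash
mkdir -p pics
cat > h.py <<'E'
import numpy as np, cv2
from workcell import bot, snapshot, spot_in, cut_out
def world(s,u,v,z=None):
    d=z if z is not None else s["range_z"][v,u]
    c=np.array([(u-s["cx"])/s["fx"]*d, -(v-s["cy"])/s["fy"]*d, -d,1.0])
    return (np.linalg.inv(s["camera_from_world"])@c)[:3]
def cloud(s):
    v,u=np.mgrid[0:400,0:640]; d=s["range_z"]
    c=np.stack([(u-s["cx"])/s["fx"]*d, -(v-s["cy"])/s["fy"]*d, -d,np.ones_like(d)],-1)
    return (c@np.linalg.inv(s["camera_from_world"]).T)[...,:3]
def save(n,im): cv2.imwrite("pics/"+n,im[...,::-1])
E
python3 - <<'E'
from h import *
st=bot.sense(); print(st, bot.hold_point_z)
for n in ["top","side"]:
    s=snapshot(n); save(n+"0.png",s["color"]); print(n,s["fx"],s["cx"],s["cy"],np.round(s["camera_from_world"],3).tolist())
    for t in ["tin_center","press_pad","press_center","tray_floor","cup_a_mid","tumbler_mid","label_yellow","label_green"]:
        try: print(t,[(np.round(r["location"],3).tolist(),round(r["score"],2)) for r in spot_in(t,n)])
        except Exception as e: print(t,e)
E
```

```text
{'clock': 0.0, 'qpos': array([-1.53838060e+00,  3.13421495e-01,  1.49844845e+00, -1.72940230e-05,
        1.33098461e+00, -2.23377873e-01]), 'joint_vel': array([ 2.18710779e-04, -1.98592655e-03,  1.43327100e-04, -1.44815469e-03,
        2.52287734e-03, -2.20180260e-05]), 'tau': array([ 5.12316601e-04, -4.12262034e+01, -2.59743726e+01, -9.52753703e-05,
        4.12504451e-03,  7.16722042e-06]), 'position': array([ 0.13281857, -0.50765355,  0.23074538]), 'tcp_rot': array([-3.11468490e+00, -4.00551125e-01, -1.62645261e-04]), 'force': array([-0.43599585,  0.19358162,  0.63836834]), 'moment': array([-0.00418988, -0.07003938,  0.0411557 ]), 'grasp_force': 0.0, 'grip_width': 0.9982711918945903} -0.0187
top 403.6333833803686 319.3991217950082 198.5321976663566 [[0.016, -1.0, -0.013, -0.009], [0.992, 0.015, 0.124, -0.579], [-0.124, -0.015, 0.992, -0.888], [0.0, 0.0, 0.0, 1.0]]
tin_center [([0.412, 0.148, 0.135], 0.78), ([0.352, -0.089, 0.134], 0.62), ([0.522, -0.012, 0.133], 0.6), ([0.596, 0.246, 0.042], 0.53)]
press_pad [([0.592, 0.248, 0.04], 0.91)]
press_center [([0.578, 0.296, 0.059], 0.9
[... 454 characters left out ...]
02, -0.012, 0.453], [0.446, -0.605, 0.659, -0.31], [-0.404, 0.521, 0.752, -0.575], [0.0, 0.0, 0.0, 1.0]]
tin_center [([0.346, -0.068, 0.103], 0.72), ([0.514, 0.004, 0.102], 0.7), ([0.401, 0.177, 0.124], 0.62), ([0.5, -0.242, 0.006], 0.44)]
press_pad [([0.587, 0.252, 0.044], 0.67), ([0.514, 0.0, 0.102], 0.67)]
press_center [([0.571, 0.322, 0.053], 0.72)]
tray_floor [([0.497, -0.247, 0.006], 0.69)]
cup_a_mid []
tumbler_mid [([0.724, 0.094, 0.066], 0.63)]
label_yellow [([0.405, 0.175, 0.123], 0.75), ([0.347, -0.063, 0.105], 0.7), ([0.511, 0.002, 0.105], 0.57)]
label_green [([0.347, -0.067, 0.103], 0.97), ([0.402, 0.177, 0.124], 0.84), ([0.514, 0.009, 0.108], 0.55), ([0.5, -0.245, 0.003], 0.42)]
```

View pics/top0.png

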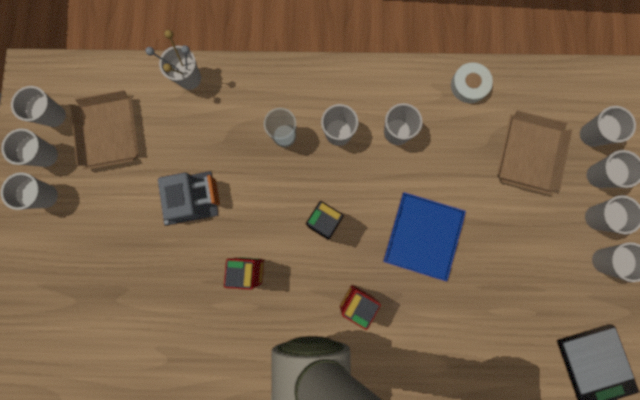

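View pics/side0.png

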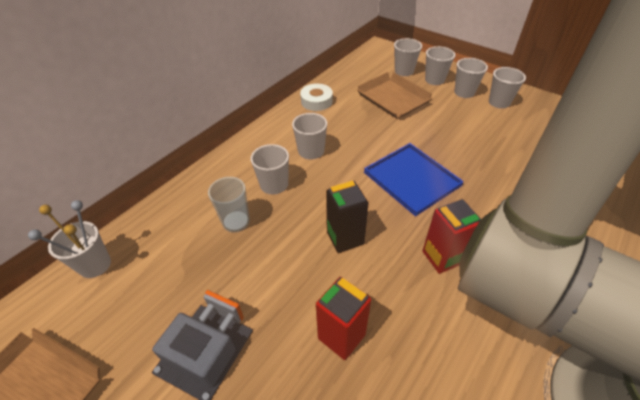

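The black tin is at top (325,220) and side (347,215). The red ones at top (243,273) and (361,307) are the look-alikes. The press pad is at top (211,190) facing right (−y), and the tray is at (425,237). I'll confirm the tin in a crop and measure.

Run:
```python
from h import *
s=snapshot("top"); P=cloud(s); im=s["color"]; hsv=cv2.cvtColor(im,cv2.COLOR_RGB2HSV)
cr=lambda u0,u1,v0,v1:cv2.resize(im[v0:v1,u0:u1],None,fx=5,fy=5,interpolation=cv2.INTER_CUBIC)
save("crop1.png",np.hstack([cr(290,360,190,260),cr(150,230,160,230)]))
def rect(m,n):
    p=P[m][:,:2]; (c,sz,a)=cv2.minAreaRect((p*1000).astype(np.float32)); print(n,m.sum(),np.round(c,1),np.round(sz,1),round(a,1),"zmed",np.round(np.median(P[m][:,2]),4),"mean",np.round(p.mean(0),4))
z=P[...,2]; box=np.zeros(z.shape,bool); box[190:250,295:355]=1
rect(box&(z>0.12),"tin top"); rect(box&(z>0.133),"lid")
H,S,V=hsv[...,0],hsv[...,1],hsv[...,2]
for n,lo,hi in [("yellow",20,34),("green",40,85)]:
    m=box&(H>=lo)&(H<=hi)&(S>130)&(z>0.12); print(n,m.sum(),np.round(np.median(P[m],0),4))
pb=np.zeros(z.shape,bool); pb[160:235,150:230]=1
m=pb&(H<15)&(S>170)&(z>0.02)&(z<0.075); rect(m,"orange"); 
m2=m&(z>0.055); rect(m2,"orange top")
rect(pb&(z>0.05)&(z<0.075)&~m,"press top")
for n in ["top","side"]:
    if n=="side": s=snapshot("side"); P=cloud(s)
    r=cut_out("tray_floor",n)[0]["region"]; 
    rect(r&(P[...,2]<0.009)&(P[...,2]>-.01),"tray floor"+n);rect(r,"tray"+n)
im=s["color"];h=cv2.cvtColor(im,cv2.COLOR_RGB2HSV)
m=(h[...,0]<15)&(h[...,1]>170)&(P[...,2]>.02)&(P[...,2]<.075)&(P[...,1]>.2)&(P[...,0]>.5)&(P[...,0]<.68); rect(m,"orange side")
```

```text
tin top 862 [515.8  -6.8] [61.1 83. ] 61.6 zmed 0.1347 mean [ 0.5239 -0.0122]
lid 614 [513.7  -6.5] [54.4 82.7] 65.3 zmed 0.1354 mean [ 0.5245 -0.012 ]
yellow 149 [ 0.5433 -0.0213  0.136 ]
green 64 [0.529  0.0089 0.1364]
orange 140 [593.3 242.6] [59.1  5.2] 11.9 zmed 0.0482 mean [0.5924 0.2412]
orange top 53 [593.2 242.4] [58.3  4.1] 14.0 zmed 0.0597 mean [0.592  0.2419]
press top 1518 [583.2 300.1] [100.2 119.7] 11.3 zmed 0.0617 mean [0.5789 0.3154]
tray floortop 4396 [ 499.9 -247.7] [160.1 175.7] 74.0 zmed 0.0038 mean [ 0.4986 -0.2453]
traytop 4979 [ 516.4 -180.8] [299.6 179.6] 76.2 zmed 0.0041 mean [ 0.4987 -0.245 ]
tray floorside 3154 [ 505.4 -252.5] [169.4 186.5] 73.9 zmed 0.0048 mean [ 0.4987 -0.2431]
trayside 3934 [448.9  24. ] [218.9 777.4] 10.9 zmed 0.0052 mean [ 0.4971 -0.2388]
orange side 190 [595.4 247. ] [63.6  7.8] 13.0 zmed 0.0612 mean [0.5885 0.2454]
```

View pics/crop1.png

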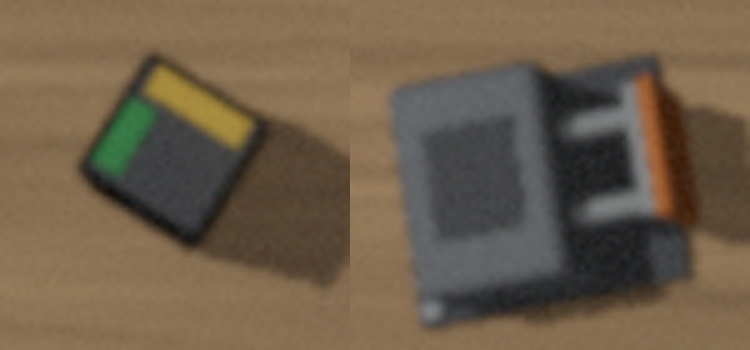

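The crop shows the black tin with its yellow bar on the upper right (x+) and green bar on the upper left (y+), so this is the one meant. The press pad faces right at about 12° yaw. Next I go above the tin.

```bash
cat >> h.py <<'E'
from scipy.spatial.transform import Rotation as R
def yaw():
    x=R.from_rotvec(bot.sense()["tcp_rot"]).as_matrix()[:,0]; return np.degrees(np.arctan2(x[1],x[0]))
def rows(target,psi,n,g,nrot=None):
    """straight line to target with n rows, tool turned to yaw psi over the rows"""
    st=bot.sense(); M=R.from_rotvec(st["tcp_rot"]).as_matrix(); p=st["position"]; y0=yaw(); d=(np.array(target)-p)/n
    nrot=nrot or n; dy=np.radians(psi-y0)/nrot
    tilt=R.from_matrix(M).apply([0,0,1]); print("from",np.round(p,4),"yaw",round(y0,2),"z-axis",np.round(tilt,3),"clock",round(st["clock"],2),"step",np.round(d,4),"dyaw",round(dy,4))
    out=[]
    for i in range(n):
        a=np.radians(y0)+dy*min(i,nrot); c,s=np.cos(a),np.sin(a)
        out.append([round(float(v),4) for v in (c*d[0]+s*d[1], s*d[0]-c*d[1], -d[2],0,0,-dy if i<nrot else 0)]+[g])
    for i in range(0,n,8): print(str([out[i:i+8]]).replace(" ",""))
E
python3 - <<'E'
from h import *
rows([.523,-.012,.231],63,16,-1)
E
```

```text
from [ 0.1328 -0.5079  0.2313] yaw 14.66 z-axis [-0.  0. -1.] clock 1.1 step [ 0.0244  0.031  -0.    ] dyaw 0.0527
[[[0.0314,-0.0238,0.0,0.0,0.0,-0.0527,-1],[0.0326,-0.0221,0.0,0.0,0.0,-0.0527,-1],[0.0338,-0.0204,0.0,0.0,0.0,-0.0527,-1],[0.0348,-0.0186,0.0,0.0,0.0,-0.0527,-1],[0.0357,-0.0167,0.0,0.0,0.0,-0.0527,-1],[0.0366,-0.0148,0.0,0.0,0.0,-0.0527,-1],[0.0373,-0.0129,0.0,0.0,0.0,-0.0527,-1],[0.0379,-0.0109,0.0,0.0,0.0,-0.0527,-1]]]
[[[0.0384,-0.0089,0.0,0.0,0.0,-0.0527,-1],[0.0388,-0.0068,0.0,0.0,0.0,-0.0527,-1],[0.0391,-0.0048,0.0,0.0,0.0,-0.0527,-1],[0.0393,-0.0027,0.0,0.0,0.0,-0.0527,-1],[0.0394,-0.0006,0.0,0.0,0.0,-0.0527,-1],[0.0394,0.0015,0.0,0.0,0.0,-0.0527,-1],[0.0393,0.0035,0.0,0.0,0.0,-0.0527,-1],[0.039,0.0056,0.0,0.0,0.0,-0.0527,-1]]]
```

{"fn": "send_rows", "kwargs": {
  "plan": [
    [[0.0314,-0.0238,0,0,0,-0.0527,-1],[0.0326,-0.0221,0,0,0,-0.0527,-1],[0.0338,-0.0204,0,0,0,-0.0527,-1],[0.0348,-0.0186,0,0,0,-0.0527,-1],[0.0357,-0.0167,0,0,0,-0.0527,-1],[0.0366,-0.0148,0,0,0,-0.0527,-1],[0.0373,-0.0129,0,0,0,-0.0527,-1],[0.0379,-0.0109,0,0,0,-0.0527,-1]]
  ]
}}

```text
clock: 1.77
position: [0.3286, -0.2582, 0.2315]
tcp_rot: [2.961, 1.047, 0.0]
force: [0.0, -0.7, -0.5]
grip_width: 0.997
grasp_force: 0.0
```

{"fn": "send_rows", "kwargs": {
  "plan": [
    [[0.0384,-0.0089,0,0,0,-0.0527,-1],[0.0388,-0.0068,0,0,0,-0.0527,-1],[0.0391,-0.0048,0,0,0,-0.0527,-1],[0.0393,-0.0027,0,0,0,-0.0527,-1],[0.0394,-0.0006,0,0,0,-0.0527,-1],[0.0394,0.0015,0,0,0,-0.0527,-1],[0.0393,0.0035,0,0,0,-0.0527,-1],[0.039,0.0056,0,0,0,-0.0527,-1]]
  ]
}}

```text
clock: 2.43
position: [0.5238, -0.0102, 0.2314]
tcp_rot: [2.676, 1.645, 0.0]
force: [0.4, -1.3, 0.1]
grip_width: 0.999
grasp_force: 0.0
```

```bash
cat >> h.py <<'E'
def fcloud(s):
    v,u=np.mgrid[0:400,0:640].astype(float); x=(u-s["cx"])/s["fx"]; y=(v-s["cy"])/s["fy"]; r=np.hypot(x,y)+1e-9
    k=np.tan(np.minimum(r,1.5))/r; d=s["range_z"]
    c=np.stack([x*k*d,-y*k*d,-d,np.ones_like(d)],-1)
    return (c@np.linalg.inv(s["camera_from_world"]).T)[...,:3]
def rect(P,m,n):
    m=cv2.morphologyEx(m.astype(np.uint8),cv2.MORPH_OPEN,np.ones((3,3)))>0
    (c,sz,a)=cv2.minAreaRect((P[m][:,:2]*1000).astype(np.float32)); print(n,m.sum(),np.round(c,1),np.round(sz,1),round(a,1),"med",np.round(np.median(P[m],0),4))
E
python3 - <<'E'
from h import *
st=bot.sense(); print(st["position"],yaw(),st["clock"])
s=snapshot("wrist"); P=fcloud(s); im=s["color"]; save("w1.png",im); z=P[...,2]
h=cv2.cvtColor(im,cv2.COLOR_RGB2HSV); H,S=h[...,0],h[...,1]
near=np.hypot(P[...,0]-.523,P[...,1]+.012)<.06
rect(P,near&(z>.125)&(z<.15),"tin top"); rect(P,near&(z>.133)&(z<.15),"lid")
for n,lo,hi in [("yellow",20,34),("green",40,85)]: rect(P,near&(z>.12)&(z<.15)&(H>=lo)&(H<=hi)&(S>130),n)
E
```

```text
[ 0.52378204 -0.01015708  0.23141897] 63.13718076351625 2.4333
tin top 4668 [525.5 -11.4] [59.4 60.5] 59.5 med [ 0.5267 -0.0079  0.1343]
lid 3528 [525.4 -11.5] [51.3 51.6] 60.1 med [ 0.5262 -0.0102  0.1347]
yellow 776 [542.1 -21.5] [44.7 13.5] 58.5 med [ 0.5423 -0.0207  0.1357]
green 0 [0. 0.] [0. 0.] 0.0 med [nan nan nan]
  return _methods._mean(a, axis=axis, dtype=dtype,
  ret = um.true_divide(
```

View pics/w1.png

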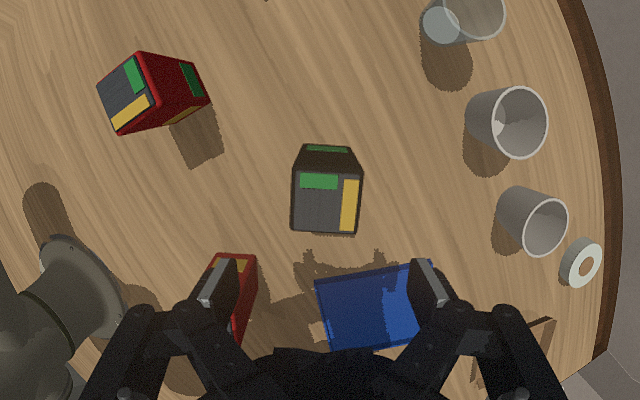

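The view shows the black tin at (325,190), sized as expected, with centre (0.5255, −0.0114) and yaw −30°. Descend.

Run:
```python
from h import *
rows([.5255,-.0114,.078],60,7,-1)
```

```text
from [ 0.5264 -0.0057  0.2311] yaw 63.52 z-axis [ 0.002  0.002 -1.   ] clock 2.48 step [-0.0001 -0.0008 -0.0219] dyaw -0.0088
[[[-0.0008,0.0003,0.0219,0.0,0.0,0.0088,-1],[-0.0008,0.0003,0.0219,0.0,0.0,0.0088,-1],[-0.0008,0.0003,0.0219,0.0,0.0,0.0088,-1],[-0.0008,0.0003,0.0219,0.0,0.0,0.0088,-1],[-0.0008,0.0003,0.0219,0.0,0.0,0.0088,-1],[-0.0008,0.0003,0.0219,0.0,0.0,0.0088,-1],[-0.0008,0.0003,0.0219,0.0,0.0,0.0088,-1]]]
```

{"fn": "send_rows", "kwargs": {
  "plan": [
    [[0,0,0.018,0,0,0,-1],[0,0,0.018,0,0,0,-1],[0,0,0.018,0,0,0,-1],[0,0,0.018,0,0,0,-1],[0,0,0,0,0,0,-1],[0,0,0,0,0,0,-1]]
  ]
}}

```text
clock: 2.98
position: [0.5227, -0.0122, 0.1593]
tcp_rot: [-2.678, -1.64, 0.001]
force: [-0.4, -0.7, 0.5]
grip_width: 1.002
grasp_force: 0.0
```

Run:
```python
from h import *
rows([.5255,-.0114,.078],60,4,-1)
s=snapshot("wrist"); P=fcloud(s); z=P[...,2]
near=np.hypot(P[...,0]-.523,P[...,1]+.012)<.06
rect(P,near&(z>.125)&(z<.15),"tin top"); rect(P,near&(z>.133)&(z<.15),"lid")
```

```text
from [ 0.5227 -0.0122  0.1593] yaw 62.96 z-axis [-0.001  0.    -1.   ] clock 2.98 step [ 0.0007  0.0002 -0.0203] dyaw -0.0129
[[[0.0005,0.0005,0.0203,0.0,0.0,0.0129,-1],[0.0005,0.0005,0.0203,0.0,0.0,0.0129,-1],[0.0005,0.0005,0.0203,0.0,0.0,0.0129,-1],[0.0005,0.0005,0.0203,0.0,0.0,0.0129,-1]]]
tin top 8325 [525.8 -10.6] [58.8 60.3] 59.0 med [ 0.5276 -0.0061  0.1343]
lid 6322 [525.2 -11.3] [51.6 51.1] 58.5 med [ 0.5261 -0.0094  0.1347]
```

{"fn": "send_rows", "kwargs": {
  "plan": [
    [[0.0005,0.0005,0.0203,0,0,0.016,-1],[0.0005,0.0005,0.0203,0,0,0.016,-1],[0.0005,0.0005,0.0203,0,0,0.016,-1],[0.0005,0.0005,0.0203,0,0,0.016,-1],[0,0,0,0,0,0,-1],[0,0,0,0,0,0,0],[0,0,0,0,0,0,1],[0,0,0,0,0,0,1]]
  ],
  "grip_force": 80
}}

```text
clock: 3.7
position: [0.5266, -0.0115, 0.0803]
tcp_rot: [2.728, 1.554, 0.004]
force: [-0.6, 0.6, 3.2]
grip_width: 0.69
grasp_force: 85.9
```

{"fn": "send_rows", "kwargs": {
  "plan": [
    [[0,0,0,0,0,0,1],[0,0,0,0,0,0,1],[0,0,0,0,0,0,1]]
  ],
  "grip_force": 80
}}

```text
clock: 3.95
position: [0.5265, -0.0115, 0.0803]
tcp_rot: [2.728, 1.554, 0.004]
force: [-1.2, 0.6, 6.0]
grip_width: 0.696
grasp_force: 86.3
```

{"fn": "send_rows", "kwargs": {
  "plan": [
    [[0,0,-0.008,0,0,0,1],[0,0,-0.006,0,0,0,1],[0,0,0,0,0,0,1]]
  ]
}}

```text
clock: 4.2
position: [0.5264, -0.0116, 0.0941]
tcp_rot: [2.728, 1.553, 0.004]
force: [0.6, -0.0, -2.1]
grip_width: 0.696
grasp_force: 86.1
```

Run:
```python
from h import *
for n in ["top","side"]:
    s=snapshot(n); P=cloud(s); z=P[...,2]; h=cv2.cvtColor(s["color"],cv2.COLOR_RGB2HSV)
    area=(P[...,0]>.5)&(P[...,0]<.68)&(P[...,1]>.2)&(P[...,1]<.42)
    o=area&(h[...,0]<15)&(h[...,1]>170)&(z>.01)&(z<.07)
    hs=area&(z>.055)&(z<.07)&~(cv2.dilate(o.astype(np.uint8),np.ones((5,5)))>0)
    rect(P,hs,"housing "+n)
    for a in (10,11,12,13):
        t=np.radians(a); ex=np.array([np.cos(t),np.sin(t)]); ey=np.array([-np.sin(t),np.cos(t)])
        q=P[o][:,:2]; x,y=q@ex,q@ey; hq=P[hs][:,:2]; hx,hy=hq@ex,hq@ey
        f=P[o][:,2]<.055; k=np.polyfit(x[f],y[f],1)
        print(n,a,"pad x",np.percentile(x,[1,99]).round(4),x.mean().round(4),"front y",np.percentile(y[f],[5,50,95]).round(4),f.sum(),"slope",k[0].round(3),"house x",np.percentile(hx,[1,99]).round(4),"y",np.percentile(hy,[1,2,99]).round(4))
rows([.612,.153,.09],192,20,1)
```

```text
housing top 1344 [578.6 323.9] [99.5 70.5] 11.5 med [0.5774 0.3217 0.0621]
top 10 pad x [0.5972 0.6546] 0.6254 front y [0.1332 0.1341 0.1353] 87 slope 0.027 house x [0.5771 0.6737] y [0.1445 0.1454 0.2518]
top 11 pad x [0.5995 0.6568] 0.6277 front y [0.1226 0.1232 0.1241] 87 slope 0.01 house x [0.5809 0.6774] y [0.1336 0.1345 0.2406]
top 12 pad x [0.6015 0.6589] 0.6297 front y [0.1117 0.1122 0.1129] 87 slope -0.008 house x [0.5844 0.6811] y [0.1223 0.1236 0.2295]
top 13 pad x [0.6035 0.6608] 0.6316 front y [0.1006 0.1012 0.1021] 87 slope -0.025 house x [0.5879 0.6847] y [0.1111 0.1126 0.2185]
housing side 2964 [582.8 307. ] [100.8 108.9] 12.0 med [0.5738 0.328  0.063 ]
side 10 pad x [0.5975 0.6599] 0.6212 front y [0.1364 0.139  0.1415] 36 slope 0.259 house x [0.5771 0.6739] y [0.1484 0.1494 0.2552]
side 11 pad x [0.5998 0.6622] 0.6236 front y [0.1259 0.1286 0.1311] 36 slope 0.392 house x [0.5811 0.6776] y [0.1375 0.1383 0.2441]
side 12 pad x [0.602  0.6644] 0.6257 front y [0.1154 0.1181 0.1206] 36 slope 0.519 house x [0.5846 0.6812] y [0.1264 0.1273 0.233 ]
side 13 pad x [0.6039 0.66
[... 359 characters left out ...]
089,0.0027,0.0001,0.0,0.0,-0.1158,1],[0.0085,0.0037,0.0001,0.0,0.0,-0.1158,1],[0.008,0.0047,0.0001,0.0,0.0,-0.1158,1],[0.0074,0.0056,0.0001,0.0,0.0,-0.1158,1],[0.0067,0.0064,0.0001,0.0,0.0,-0.1158,1]]]
[[[0.006,0.0071,0.0001,0.0,0.0,-0.1158,1],[0.0051,0.0078,0.0001,0.0,0.0,-0.1158,1],[0.0042,0.0083,0.0001,0.0,0.0,-0.1158,1],[0.0032,0.0087,0.0001,0.0,0.0,-0.1158,1],[0.0022,0.009,0.0001,0.0,0.0,-0.1158,1],[0.0011,0.0092,0.0001,0.0,0.0,-0.1158,1],[0.0,0.0093,0.0001,0.0,0.0,-0.1158,1],[-0.0011,0.0092,0.0001,0.0,0.0,-0.1158,1]]]
[[[-0.0021,0.009,0.0001,0.0,0.0,-0.1158,1],[-0.0031,0.0087,0.0001,0.0,0.0,-0.1158,1],[-0.0041,0.0083,0.0001,0.0,0.0,-0.1158,1],[-0.0051,0.0078,0.0001,0.0,0.0,-0.1158,1]]]
```

{"fn": "send_rows", "kwargs": {
  "plan": [
    [[0.0093,-0.0005,0,0,0,-0.1158,1],[0.0093,0.0006,0,0,0,-0.1158,1],[0.0091,0.0017,0,0,0,-0.1158,1],[0.0089,0.0027,0,0,0,-0.1158,1],[0.0085,0.0037,0,0,0,-0.1158,1],[0.008,0.0047,0,0,0,-0.1158,1],[0.0074,0.0056,0,0,0,-0.1158,1],[0.0067,0.0064,0,0,0,-0.1158,1]]
  ]
}}

```text
clock: 4.97
position: [0.5602, 0.0548, 0.0918]
tcp_rot: [-1.74, -2.615, 0.001]
force: [0.0, 0.1, -2.3]
grip_width: 0.693
grasp_force: 86.2
```

{"fn": "send_rows", "kwargs": {
  "plan": [
    [[0.006,0.0071,0,0,0,-0.1158,1],[0.0051,0.0078,0,0,0,-0.1158,1],[0.0042,0.0083,0,0,0,-0.1158,1],[0.0032,0.0087,0,0,0,-0.1158,1],[0.0022,0.009,0,0,0,-0.1158,1],[0.0011,0.0092,0,0,0,-0.1158,1],[0,0.0093,0,0,0,-0.1158,1],[-0.0011,0.0092,0,0,0,-0.1158,1]]
  ]
}}

```text
clock: 5.63
position: [0.5946, 0.1206, 0.0917]
tcp_rot: [-0.389, -3.117, 0.0]
force: [-0.2, 0.6, -1.8]
grip_width: 0.691
grasp_force: 86.2
```

{"fn": "send_rows", "kwargs": {
  "plan": [
    [[-0.0021,0.009,0,0,0,-0.1158,1],[-0.0031,0.0087,0,0,0,-0.1158,1],[-0.0041,0.0083,0,0,0,-0.1158,1],[-0.0051,0.0078,0,0,0,-0.1158,1],[0,0,0,0,0,0,1],[0,0,0,0,0,0,1],[0,0,0,0,0,0,1]]
  ]
}}

```text
clock: 6.22
position: [0.6116, 0.1526, 0.0918]
tcp_rot: [0.323, -3.124, 0.0]
force: [0.4, 0.7, -1.8]
grip_width: 0.695
grasp_force: 86.2
```

Run:
```python
from h import *
s=snapshot("wrist"); P=fcloud(s); im=s["color"]; save("w2.png",im); z=P[...,2]; h=cv2.cvtColor(im,cv2.COLOR_RGB2HSV)
area=(P[...,0]>.5)&(P[...,0]<.68)&(P[...,1]>.19)&(P[...,1]<.42)
o=area&(h[...,0]<17)&(h[...,1]>150)&(z>.012)&(z<.07); rect(P,o,"orange")
rect(P,area&(z>.055)&(z<.07)&~o,"housing")
tin=(z>.12)&(np.hypot(P[...,0]-.612,P[...,1]-.153)<.05)
rect(P,tin,"tin")
a=np.radians(11.5); ex=np.array([np.cos(a),np.sin(a)]); ey=np.array([-np.sin(a),np.cos(a)]); q=P[o]; x,y=q[:,:2]@ex,q[:,:2]@ey
print(np.percentile(x,[1,99]),np.percentile(y,[2,10,50,90]),q[:,2].min(),q[:,2].max())
rows([.612,.153,.082],191.5,4,1)
```

```text
orange 1864 [594.1 245.2] [63.5  8.8] 12.4 med [0.5894 0.2425 0.0551]
housing 7979 [582.1 303.8] [ 99.5 113.8] 12.2 med [0.575  0.3123 0.0612]
tin 34285 [602.5 150.9] [42.8 99.7] 12.4 med [0.5966 0.1498 0.1474]
[0.59986226 0.66142349] [0.11778295 0.11811134 0.11883292 0.12302229] 0.01209127496099846 0.06223270415943344
from [0.6116 0.1525 0.0919] yaw -168.18 z-axis [-0.001 -0.    -1.   ] clock 6.27 step [ 0.0001  0.0001 -0.0025] dyaw 1.5694
[[[-0.0001,0.0001,0.0025,0.0,0.0,-1.5694,1],[-0.0001,-0.0001,0.0025,0.0,0.0,-1.5694,1],[0.0001,-0.0001,0.0025,0.0,0.0,-1.5694,1],[0.0001,0.0001,0.0025,0.0,0.0,-1.5694,1]]]
```

View pics/w2.png

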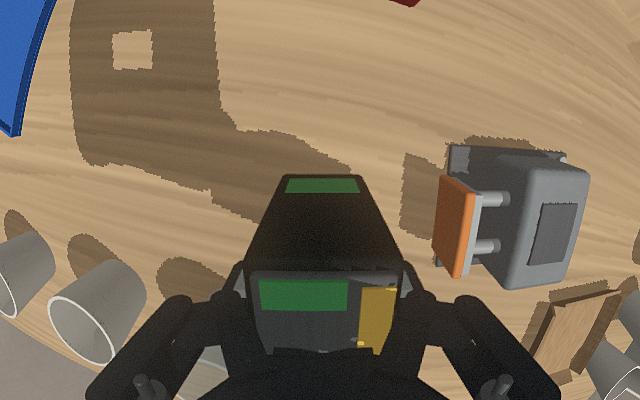

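The wrist view shows the orange pad at (455,227), with the tin's yellow side facing it. The gap is about 60 mm and the lateral error about 2 mm. Lower the tin and approach.

{"fn": "send_rows", "kwargs": {
  "plan": [
    [[-0.0021,0.002,0.005,0,0,-0.003,1],[0,0.008,0.0053,0,0,0,1],[0,0.012,0,0,0,0,1],[0,0.012,0,0,0,0,1],[0,0.012,0,0,0,0,1],[0,0.006,0,0,0,0,1],[0,0.002,0,0,0,0,1],[0,0,0,0,0,0,1]]
  ]
}}

```text
clock: 6.93
position: [0.6023, 0.207, 0.0818]
tcp_rot: [-0.335, 3.124, 0.0]
force: [-0.5, 0.1, -1.3]
grip_width: 0.695
grasp_force: 87.1
```

```bash
cat >> h.py <<'E'
A=np.radians(12); EX=np.array([np.cos(A),np.sin(A)]); EY=np.array([-np.sin(A),np.cos(A)])
def look(cam="wrist"):
    s=snapshot(cam); P=(fcloud if cam=="wrist" else cloud)(s); im=s["color"]; z=P[...,2]; h=cv2.cvtColor(im,cv2.COLOR_RGB2HSV)
    area=(P[...,0]>.5)&(P[...,0]<.68)&(P[...,1]>.19)&(P[...,1]<.42)
    o=area&(h[...,0]<17)&(h[...,1]>150)&(z>.012)&(z<.07); q=P[o]; x,y=q[:,:2]@EX,q[:,:2]@EY
    st=bot.sense(); p=st["position"]
    print(cam,"pad x",np.percentile(x,[1,99]).round(4),"y 5/50/95",np.percentile(y,[5,50,95]).round(4),"top y",np.median(y[q[:,2]>.055]).round(4),o.sum(),"tcp press x,y",(p[:2]@EX).round(4),(p[:2]@EY).round(4),"z",p[2].round(4),"yaw",round(yaw(),2),"F press x,y",(st["force"][:2]@EX).round(2),(st["force"][:2]@EY).round(2),st["force"][2].round(2),"clk",round(st["clock"],2))
    return s,P
E
python3 -c "
from h import *
s,P=look(); look('top'); save('w3.png',s['color'])"
```

```text
wrist pad x [0.6007 0.6253] y 5/50/95 [0.1127 0.1151 0.1196] top y 0.1167 904 tcp press x,y 0.6322 0.0766 z 0.0818 yaw -167.8 F press x,y -0.51 0.44 -2.12 clk 6.98Traceback (most recent call last):
  File "<string>", line 3, in <module>
    s,P=look(); look('top'); save('w3.png',s['color'])
                ~~~~^^^^^^^
  File "h.py", line 39, in look
    print(cam,"pad x",np.percentile(x,[1,99]).round(4),"y 5/50/95",np.percentile(y,[5,50,95]).round(4),"top y",np.median(y[q[:,2]>.055]).round(4),o.sum(),"tcp press x,y",(p[:2]@EX).round(4),(p[:2]@EY).round(4),"z",p[2].round(4),"yaw",round(yaw(),2),"F press x,y",(st["force"][:2]@EX).round(2),(st["force"][:2]@EY).round(2),st["force"][2].round(2),"clk",round(st["clock"],2))
                      ~~~~~~~~~~~~~^^^^^^^^^^
    return _quantile_unchecked(
        a, q, axis, out, overwrite_input, method, keepdims, weights)
    return _ureduce(a,
                    func=_quantile_ureduce_func,
    ...<5 lines>...
                    overwrite_input=overwrite_input,
                    method=method)
    r = func(a, **kwargs)
    result = _quantile(arr,
                       quantiles=q,
    ...<2 lines>...
                       out=out,
                       weights=wgt)
    slices_having_nans = np.isnan(arr[-1, ...])
                                  ~~~^^^^^^^^^
IndexError: index -1 is out of bounds for axis 0 with size 0
```

{"fn": "send_rows", "kwargs": {
  "plan": [
    [[0,0.002,0,0,0,0,1],[0,0.002,0,0,0,0,1],[0,0.002,0,0,0,0,1],[0,0.002,0,0,0,0,1],[0,0.002,0,0,0,0,1],[0,0.002,0,0,0,0,1],[0,0,0,0,0,0,1],[0,0,0,0,0,0,1]]
  ]
}}

```text
clock: 7.7
position: [0.6001, 0.2178, 0.0818]
tcp_rot: [-0.333, 3.124, -0.001]
force: [0.6, -3.3, -1.9]
grip_width: 0.694
grasp_force: 87.3
```

```bash
python3 -c "
from h import *
s,P=look(); save('w3.png',s['color'])
f=[bot.sense()['force']]
for i in range(3): snapshot('side'); f.append(bot.sense()['force'])
print(np.round([[v[:2]@EX,v[:2]@EY,v[2]] for v in f],2).tolist())"
```

```text
wrist pad x [0.6006 0.6166] y 5/50/95 [0.1177 0.121  0.1246] top y 0.1221 519 tcp press x,y 0.6323 0.0882 z 0.0818 yaw -167.83 F press x,y -1.4 -2.62 -1.4 clk 7.75
[[-1.4, -2.62, -1.4], [0.29, -2.55, -1.54], [-0.04, -2.7, -2.19], [0.23, -3.26, -1.36]]
```

View pics/w3.png

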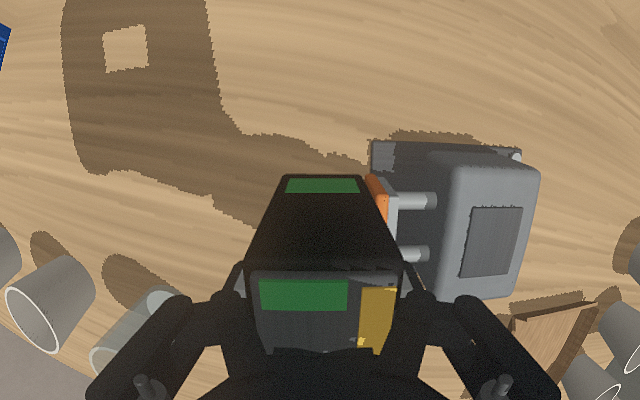

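The tin is in contact with the orange pad at (378,190), squarely. By force and vision it is about 5.4 mm in, so I push 4.5 mm more and hold.

{"fn": "send_rows", "kwargs": {
  "plan": [
    [[0,0.0015,0,0,0,0,1],[0,0.0015,0,0,0,0,1],[0,0.0015,0,0,0,0,1],[0,0,0,0,0,0,1],[0,0,0,0,0,0,1],[0,0,0,0,0,0,1]]
  ]
}}

```text
clock: 8.4
position: [0.5991, 0.2222, 0.0818]
tcp_rot: [-0.333, 3.124, -0.0]
force: [1.5, -4.4, -2.0]
grip_width: 0.691
grasp_force: 87.3
```

```bash
python3 -c "
from h import *
s,P=look()
f=[bot.sense()['force']]
for i in range(5): snapshot('side'); f.append(bot.sense()['force'])
f=np.array(f); print((f[:,:2]@EY).round(2),(f[:,:2]@EX).round(2), bot.sense()['moment'])"
```

```text
wrist pad x [0.6006 0.6163] y 5/50/95 [0.1222 0.1257 0.1293] top y 0.1264 520 tcp press x,y 0.6322 0.0928 z 0.0818 yaw -167.83 F press x,y 0.97 -4.89 -1.13 clk 8.45
[-4.89 -4.08 -4.28 -4.4  -5.14 -5.16] [ 0.97 -0.61 -0.   -0.45  0.01  0.42] [-0.90371749 -0.29226641  0.13373684]
```

Force is about 4.8 N and vision shows about 9.7 mm in. Hold, then back off.

{"fn": "send_rows", "kwargs": {
  "plan": [
    [[0,0,0,0,0,0,1],[0,0,0,0,0,0,1],[0,0,0,0,0,0,1],[0,0,0,0,0,0,1],[0,0,0,0,0,0,1],[0,0,0,0,0,0,1],[0,0,0,0,0,0,1],[0,0,0,0,0,0,1]]
  ]
}}

```text
clock: 9.37
position: [0.5991, 0.2224, 0.0818]
tcp_rot: [-0.333, 3.124, 0.0]
force: [1.8, -4.7, -0.9]
grip_width: 0.695
grasp_force: 87.3
```

{"fn": "send_rows", "kwargs": {
  "plan": [
    [[0,0,0,0,0,0,1],[0,0,0,0,0,0,1],[0,0,0,0,0,0,1],[0,0,0,0,0,0,1],[0,-0.002,0,0,0,0,1],[0,-0.006,0,0,0,0,1],[0,-0.012,0,0,0,0,1],[0,-0.02,0,0,0,0,1]]
  ]
}}

```text
clock: 10.03
position: [0.607, 0.1839, 0.0816]
tcp_rot: [0.335, -3.123, -0.002]
force: [0.6, 0.7, -1.7]
grip_width: 0.695
grasp_force: 87.1
```

{"fn": "send_rows", "kwargs": {
  "plan": [
    [[0,-0.018,-0.003,0,0,0,1],[0,-0.012,-0.003,0,0,0,1],[0,0,0,0,0,0,1]]
  ]
}}

```text
clock: 10.28
position: [0.6146, 0.1515, 0.0884]
tcp_rot: [-0.328, 3.124, 0.0]
force: [0.3, 0.7, -0.7]
grip_width: 0.698
grasp_force: 87.1
```

```bash
python3 -c "
from h import *
look()
p=.632*EX+.022*EY; rows([*p,.0876],-168-90,13,1)"
```

```text
wrist pad x [0.601  0.6623] y 5/50/95 [0.1125 0.1133 0.1186] top y 0.1153 2660 tcp press x,y 0.6325 0.0219 z 0.0881 yaw -167.95 F press x,y 0.5 0.9 -1.51 clk 10.33
from [0.6142 0.1529 0.0881] yaw -167.95 z-axis [ 0.     0.001 -1.   ] clock 10.33 step [-0. -0. -0.] dyaw -0.1209
[[[0.0,0.0,0.0,0.0,0.0,0.1209,1],[0.0,0.0,0.0,0.0,0.0,0.1209,1],[0.0,-0.0,0.0,0.0,0.0,0.1209,1],[0.0,-0.0,0.0,0.0,0.0,0.1209,1],[0.0,-0.0,0.0,0.0,0.0,0.1209,1],[0.0,-0.0,0.0,0.0,0.0,0.1209,1],[0.0,-0.0,0.0,0.0,0.0,0.1209,1],[0.0,-0.0,0.0,0.0,0.0,0.1209,1]]]
[[[0.0,-0.0,0.0,0.0,0.0,0.1209,1],[0.0,-0.0,0.0,0.0,0.0,0.1209,1],[0.0,-0.0,0.0,0.0,0.0,0.1209,1],[0.0,-0.0,0.0,0.0,0.0,0.1209,1],[0.0,-0.0,0.0,0.0,0.0,0.1209,1]]]
```

{"fn": "send_rows", "kwargs": {
  "plan": [
    [[0,0,0,0,0,0.1209,1],[0,0,0,0,0,0.1209,1],[0,0,0,0,0,0.1209,1],[0,0,0,0,0,0.1209,1],[0,0,0,0,0,0.1209,1],[0,0,0,0,0,0.1209,1],[0,0,0,0,0,0.1209,1],[0,0,0,0,0,0.1209,1]]
  ]
}}

```text
clock: 11.0
position: [0.6134, 0.155, 0.0876]
tcp_rot: [-1.165, -2.917, -0.001]
force: [-0.1, -0.6, -1.7]
grip_width: 0.69
grasp_force: 87.0
```

{"fn": "send_rows", "kwargs": {
  "plan": [
    [[0,0,0,0,0,0.1209,1],[0,0,0,0,0,0.1209,1],[0,0,0,0,0,0.1209,1],[0,0,0,0,0,0.1209,1],[0,0,0,0,0,0.1209,1],[0,0,0,0,0,0,1],[0,0,0,0,0,0,1],[0,0,0,0,0,0,1]]
  ]
}}

```text
clock: 11.67
position: [0.6136, 0.1544, 0.0877]
tcp_rot: [-1.969, -2.447, -0.0]
force: [0.2, -0.2, -2.0]
grip_width: 0.693
grasp_force: 87.0
```

```bash
python3 -c "
from h import *
s,P=look(); save('w4.png',s['color']); z=P[...,2]
near=np.hypot(P[...,0]-.614,P[...,1]-.153)<.05
rect(P,near&(z>.141)&(z<.155),'lid')
h=cv2.cvtColor(s['color'],cv2.COLOR_RGB2HSV); H,S=h[...,0],h[...,1]
for n,lo,hi in [('yellow',18,34),('green',40,85)]: rect(P,near&(z>.12)&(H>=lo)&(H<=hi)&(S>110),n)
m=near&(z>.1)&(z<.134); 
y=P[m][:,:2]@EY; print('front face y',np.percentile(y,[50,90,98]))
"
```

```text
wrist pad x [0.6025 0.6636] y 5/50/95 [0.1129 0.1163 0.1202] top y 0.1168 1803 tcp press x,y 0.6324 0.0233 z 0.0877 yaw 102.3 F press x,y 0.13 -0.59 -0.84 clk 11.72
lid 11572 [612.  161.2] [99.7 38.4] 13.6 med [0.611  0.1642 0.1428]
yellow 2055 [632.3 163.8] [14.9 33.9] 12.1 med [0.6302 0.1677 0.143 ]
green 2663 [603.  170.3] [30.6 15.7] 10.8 med [0.603  0.1718 0.1432]
front face y [0.05282763 0.05331761 0.05356732]
```

View pics/w4.png

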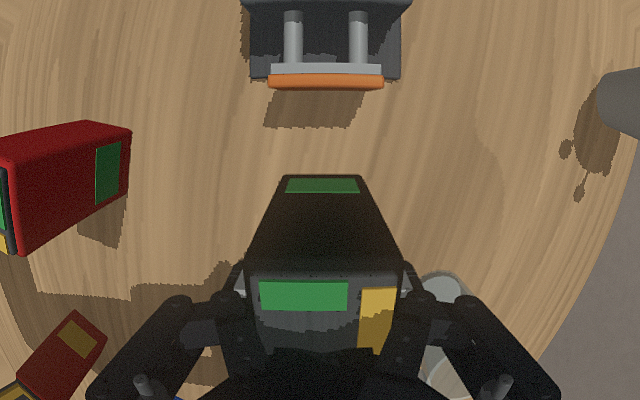

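Green now faces the pad at (326,82), centred and square with a gap of about 59 mm.

{"fn": "send_rows", "kwargs": {
  "plan": [
    [[0.003,0.0004,0.003,0,0,0.005,1],[0.008,0,0.003,0,0,0,1],[0.012,0,0,0,0,0,1],[0.012,0,0,0,0,0,1],[0.01,0,0,0,0,0,1],[0.006,0,0,0,0,0,1],[0.002,0,0,0,0,0,1],[0,0,0,0,0,0,1]]
  ]
}}

```text
clock: 12.38
position: [0.6032, 0.2066, 0.0819]
tcp_rot: [1.979, 2.439, 0.0]
force: [0.8, 0.1, -2.3]
grip_width: 0.695
grasp_force: 87.0
```

```bash
python3 -c "
from h import *
look()"
```

```text
wrist pad x [0.6026 0.6639] y 5/50/95 [0.1139 0.1175 0.1206] top y 0.1175 1504 tcp press x,y 0.633 0.0761 z 0.0818 yaw 101.86 F press x,y -0.52 -0.4 -2.02 clk 12.43
```

{"fn": "send_rows", "kwargs": {
  "plan": [
    [[0.002,0,0,0,0,0,1],[0.002,0,0,0,0,0,1],[0.002,0,0,0,0,0,1],[0.002,0,0,0,0,0,1],[0.002,0,0,0,0,0,1],[0.002,0,0,0,0,0,1],[0,0,0,0,0,0,1],[0,0,0,0,0,0,1]]
  ]
}}

```text
clock: 13.1
position: [0.601, 0.2174, 0.0819]
tcp_rot: [1.98, 2.438, -0.0]
force: [0.7, -3.0, -1.1]
grip_width: 0.693
grasp_force: 87.0
```

```bash
python3 -c "
from h import *
s,P=look(); save('w5.png',s['color'])
f=[bot.sense()['force']]
for i in range(4): snapshot('side'); f.append(bot.sense()['force'])
f=np.array(f); print((f[:,:2]@EY).round(2),(f[:,:2]@EX).round(2), bot.sense()['moment'])"
```

```text
wrist pad x [0.6025 0.6638] y 5/50/95 [0.1179 0.1217 0.1249] top y 0.1217 1497 tcp press x,y 0.633 0.0877 z 0.0819 yaw 101.83 F press x,y -0.42 -3.47 -0.35 clk 13.15
[-3.47 -2.85 -2.78 -3.31 -2.53] [-0.42 -0.83 -0.74 -0.97 -0.32] [-0.61810397 -0.01735719  0.09546977]
```

View pics/w5.png

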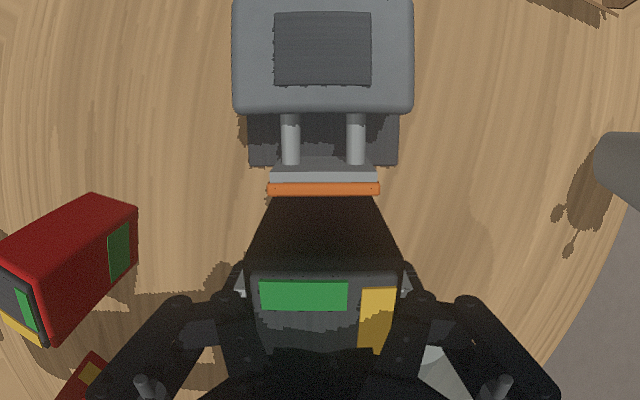

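The green side is on the pad at (322,188), centred and about 4.4 mm in. Push 5 mm more.

{"fn": "send_rows", "kwargs": {
  "plan": [
    [[0.0015,0,0,0,0,0,1],[0.0015,0,0,0,0,0,1],[0.001,0,0,0,0,0,1],[0.001,0,0,0,0,0,1],[0,0,0,0,0,0,1],[0,0,0,0,0,0,1],[0,0,0,0,0,0,1]]
  ]
}}

```text
clock: 13.93
position: [0.5999, 0.2224, 0.0818]
tcp_rot: [1.981, 2.438, -0.0]
force: [0.8, -5.1, -0.9]
grip_width: 0.693
grasp_force: 87.0
```

```bash
python3 -c "
from h import *
s,P=look()
f=[bot.sense()['force']]
for i in range(4): snapshot('side'); f.append(bot.sense()['force'])
f=np.array(f); print((f[:,:2]@EY).round(2),(f[:,:2]@EX).round(2), bot.sense()['moment'])"
```

```text
wrist pad x [0.6024 0.6637] y 5/50/95 [0.1228 0.1267 0.1299] top y 0.1267 1526 tcp press x,y 0.633 0.0928 z 0.0818 yaw 101.83 F press x,y -1.31 -4.29 0.95 clk 13.98
[-4.29 -4.38 -4.42 -4.71 -4.08] [-1.31 -0.68 -0.64 -0.57  0.06] [-0.85781038  0.02102865  0.19180375]
```

{"fn": "send_rows", "kwargs": {
  "plan": [
    [[0.0008,0,0,0,0,0,1],[0,0,0,0,0,0,1],[0,0,0,0,0,0,1],[0,0,0,0,0,0,1],[0,0,0,0,0,0,1],[0,0,0,0,0,0,1],[0,0,0,0,0,0,1],[0,0,0,0,0,0,1]]
  ]
}}

```text
clock: 14.85
position: [0.5997, 0.2231, 0.0819]
tcp_rot: [1.98, 2.438, -0.0]
force: [0.4, -4.8, 0.5]
grip_width: 0.694
grasp_force: 87.2
```

{"fn": "send_rows", "kwargs": {
  "plan": [
    [[0,0,0,0,0,0,1],[0,0,0,0,0,0,1],[0,0,0,0,0,0,1],[0,0,0,0,0,0,1],[0,0,0,0,0,0,1],[0,0,0,0,0,0,1],[0,0,0,0,0,0,1]]
  ]
}}

```text
clock: 15.43
position: [0.5997, 0.2231, 0.0819]
tcp_rot: [1.981, 2.438, -0.0]
force: [-0.2, -5.7, -0.0]
grip_width: 0.692
grasp_force: 87.2
```

{"fn": "send_rows", "kwargs": {
  "plan": [
    [[-0.002,0,0,0,0,0,1],[-0.006,0,0,0,0,0,1],[-0.012,0,0,0,0,0,1],[-0.02,0,0,0,0,0,1],[-0.02,0,-0.02,0,0,0,1],[-0.01,0,-0.02,0,0,0,1],[0,0,-0.01,0,0,0,1],[0,0,0,0,0,0,1]]
  ]
}}

```text
clock: 16.1
position: [0.6151, 0.1546, 0.1341]
tcp_rot: [1.981, 2.435, 0.006]
force: [-0.4, 0.5, -1.7]
grip_width: 0.693
grasp_force: 87.1
```

```bash
python3 -c "
from h import *
look()
rows([.499,-.2465,.13],74,14,1)
s=snapshot('top'); P=cloud(s); h=cv2.cvtColor(s['color'],cv2.COLOR_RGB2HSV)
b=(h[...,0]>105)&(h[...,0]<128)&(h[...,1]>150)&(P[...,1]<-.1)&(P[...,1]>-.4)&(P[...,0]>.35)
rect(P,b,'tray'); rect(P,b&(P[...,2]>.011),'walls')
s=snapshot('wrist'); P=fcloud(s); h=cv2.cvtColor(s['color'],cv2.COLOR_RGB2HSV)
p=bot.sense()['position']; near=np.hypot(P[...,0]-p[0],P[...,1]-p[1])<.06
m=near&(P[...,2]>.05)&(P[...,2]<p[2]+.04); 
ey=np.array([-.206,.9785]);y=P[m][:,:2]@ey-p[:2]@ey; z=P[m][:,2]-p[2]+.0803
for a,c in [(.01,.05),(.05,.08),(.08,.11),(.11,.128)]:
  k=(z>a)&(z<c); print(a,k.sum(),np.percentile(y[k],[50,90]).round(4) if k.any() else '')
"
```

```text
wrist pad x [0.6028 0.6634] y 5/50/95 [0.113  0.1163 0.12  ] top y 0.1166 1077 tcp press x,y 0.6331 0.024 z 0.1323 yaw 101.81 F press x,y 0.32 -0.28 -2.29 clk 16.15
from [0.6143 0.1551 0.1323] yaw 101.81 z-axis [ 0.002  0.001 -1.   ] clock 16.15 step [-0.0082 -0.0287 -0.0002] dyaw -0.0347
[[[-0.0264,-0.0139,0.0002,0.0,0.0,0.0347,1],[-0.0269,-0.013,0.0002,0.0,0.0,0.0347,1],[-0.0273,-0.0121,0.0002,0.0,0.0,0.0347,1],[-0.0277,-0.0111,0.0002,0.0,0.0,0.0347,1],[-0.0281,-0.0101,0.0002,0.0,0.0,0.0347,1],[-0.0284,-0.0092,0.0002,0.0,0.0,0.0347,1],[-0.0287,-0.0082,0.0002,0.0,0.0,0.0347,1],[-0.029,-0.0072,0.0002,0.0,0.0,0.0347,1]]]
[[[-0.0292,-0.0062,0.0002,0.0,0.0,0.0347,1],[-0.0294,-0.0052,0.0002,0.0,0.0,0.0347,1],[-0.0296,-0.0041,0.0002,0.0,0.0,0.0347,1],[-0.0297,-0.0031,0.0002,0.0,0.0,0.0347,1],[-0.0298,-0.0021,0.0002,0.0,0.0,0.0347,1],[-0.0298,-0.001,0.0002,0.0,0.0,0.0347,1]]]
tray 4499 [ 499.  -243.2] [147.5 164.9] 73.3 med [ 0.4982 -0.2461  0.0038]
walls 0 [0. 0.] [0. 0.] 0.0 med [nan nan nan]
0.01 1398 [0.0298 0.0302]
0.05 1883 [0.0294 0.0298]
0.08 3583 [0.0293 0.0297]
0.11 2045 [0.0293 0.0297]
  return _methods._mean(a, axis=axis, dtype=dtype,
  ret = um.true_divide(
```

The tin hasn't tilted in the grip. Carry it to the tray.

{"fn": "send_rows", "kwargs": {
  "plan": [
    [[-0.0264,-0.0139,0,0,0,0.0347,1],[-0.0269,-0.013,0,0,0,0.0347,1],[-0.0273,-0.0121,0,0,0,0.0347,1],[-0.0277,-0.0111,0,0,0,0.0347,1],[-0.0281,-0.0101,0,0,0,0.0347,1],[-0.0284,-0.0092,0,0,0,0.0347,1],[-0.0287,-0.0082,0,0,0,0.0347,1],[-0.029,-0.0072,0,0,0,0.0347,1]]
  ]
}}

```text
clock: 16.92
position: [0.5472, -0.0751, 0.1305]
tcp_rot: [-2.298, -2.139, 0.001]
force: [0.8, -0.1, -2.4]
grip_width: 0.695
grasp_force: 87.2
```

{"fn": "send_rows", "kwargs": {
  "plan": [
    [[-0.0292,-0.0062,0,0,0,0.0347,1],[-0.0294,-0.0052,0,0,0,0.0347,1],[-0.0296,-0.0041,0,0,0,0.0347,1],[-0.0297,-0.0031,0,0,0,0.0347,1],[-0.0298,-0.0021,0,0,0,0.0347,1],[-0.0298,-0.001,0,0,0,0.0347,1],[0,0,0,0,0,0,1],[0,0,0,0,0,0,1]]
  ]
}}

```text
clock: 17.58
position: [0.4983, -0.2472, 0.1305]
tcp_rot: [-2.509, -1.888, 0.0]
force: [-0.1, 0.9, -2.1]
grip_width: 0.69
grasp_force: 87.2
```

{"fn": "send_rows", "kwargs": {
  "plan": [
    [[0,0,0.01,0,0,0,1],[0,0,0.012,0,0,0,1],[0,0,0.01,0,0,0,1],[0,0,0.005,0,0,0,1],[0,0,0,0,0,0,1],[0,0,0,0,0,0,1]]
  ]
}}

```text
clock: 18.08
position: [0.499, -0.2465, 0.0946]
tcp_rot: [-2.508, -1.891, 0.0]
force: [0.4, 0.3, -0.5]
grip_width: 0.692
grasp_force: 87.2
```

```bash
python3 -c "
from h import *
rows([.4985,-.2445,.0845],74,4,1)
for n in ['side','top']:
  s=snapshot(n); P=cloud(s); h=cv2.cvtColor(s['color'],cv2.COLOR_RGB2HSV)
  b=(h[...,0]>105)&(h[...,0]<128)&(h[...,1]>150)&(P[...,1]<-.1)&(P[...,1]>-.4)&(P[...,0]>.35)
  rect(P,b,'tray')
  if n=='side': save('s6.png',s['color'])
"
```

```text
from [ 0.499  -0.2465  0.0946] yaw 74.04 z-axis [-0.  0. -1.] clock 18.08 step [-0.0001  0.0005 -0.0025] dyaw -0.0002
[[[0.0005,-0.0003,0.0025,0.0,0.0,0.0002,1],[0.0005,-0.0003,0.0025,0.0,0.0,0.0002,1],[0.0005,-0.0003,0.0025,0.0,0.0,0.0002,1],[0.0005,-0.0003,0.0025,0.0,0.0,0.0002,1]]]
tray 1926 [ 499.7 -240.3] [149.7 168.7] 74.4 med [ 0.4762 -0.2163  0.0051]
tray 1806 [ 508.3 -212. ] [ 84.8 165. ] 72.0 med [ 0.524  -0.2034  0.004 ]
```

View pics/s6.png

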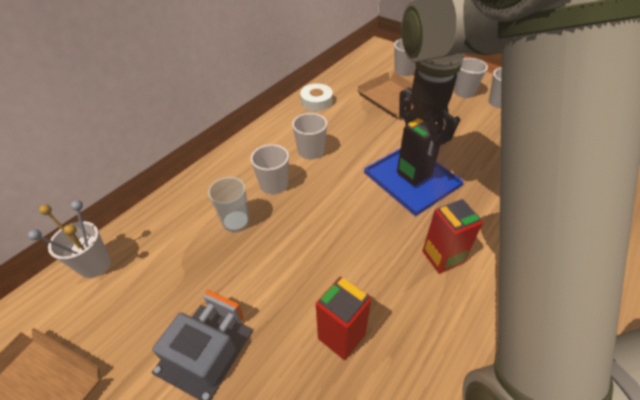

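The tin stands over the tray at (418,160), with about 10 mm left to lower.

{"fn": "send_rows", "kwargs": {
  "plan": [
    [[0.0015,0,0.003,0,0,0,1],[0.0015,0,0.003,0,0,0,1],[0,0,0.002,0,0,0,1],[0,0,0.001,0,0,0,1],[0,0,0.0005,0,0,0,1],[0,0,0.0005,0,0,0,1],[0,0,0,0,0,0,1],[0,0,0,0,0,0,1]]
  ]
}}

```text
clock: 18.85
position: [0.4997, -0.2442, 0.0849]
tcp_rot: [2.509, 1.89, 0.0]
force: [0.1, 0.7, -1.9]
grip_width: 0.689
grasp_force: 87.2
```

{"fn": "send_rows", "kwargs": {
  "plan": [
    [[0,0,0.0005,0,0,0,1],[0,0,0.0005,0,0,0,1],[0,0,0,0,0,0,1]]
  ]
}}

```text
clock: 19.1
position: [0.4997, -0.2443, 0.0844]
tcp_rot: [2.509, 1.89, -0.0]
force: [-2.4, 1.4, 4.7]
grip_width: 0.692
grasp_force: 87.8
```

The tin is on the tray floor: force +4.7 N at the expected height. Release and retreat straight up.

{"fn": "send_rows", "kwargs": {
  "plan": [
    [[0,0,0,0,0,0,-0.3],[0,0,0,0,0,0,-0.4],[0,0,0,0,0,0,-0.5],[0,0,0,0,0,0,-0.7],[0,0,0,0,0,0,-1],[0,0,0,0,0,0,-1],[0,0,0,0,0,0,-1],[0,0,0,0,0,0,-1]]
  ]
}}

```text
clock: 19.77
position: [0.4997, -0.2441, 0.0837]
tcp_rot: [-2.509, -1.891, 0.0]
force: [-0.5, 0.1, -0.2]
grip_width: 0.999
grasp_force: 0.0
```

{"fn": "send_rows", "kwargs": {
  "plan": [
    [[0,0,-0.005,0,0,0,-1],[0,0,-0.01,0,0,0,-1],[0,0,-0.015,0,0,0,-1],[0,0,-0.02,0,0,0,-1],[0,0,-0.03,0,0,0,-1],[0,0,-0.03,0,0,0,-1],[0,0,-0.02,0,0,0,-1],[0,0,0,0,0,0,-1]]
  ]
}}

```text
clock: 20.43
position: [0.501, -0.2451, 0.2194]
tcp_rot: [2.502, 1.886, 0.004]
force: [0.5, 0.0, 0.8]
grip_width: 1.0
grasp_force: 0.0
```

```bash
python3 -c "
from h import *
s=snapshot('wrist'); P=fcloud(s); z=P[...,2]; near=np.hypot(P[...,0]-.4997,P[...,1]+.2443)<.055
rect(P,near&(z>.128)&(z<.16),'tin top'); rect(P,near&(z>.137)&(z<.16),'lid')
h=cv2.cvtColor(s['color'],cv2.COLOR_RGB2HSV)
b=(h[...,0]>105)&(h[...,0]<128)&(h[...,1]>150)&(P[...,1]<-.1)&(P[...,1]>-.4)&(P[...,0]>.35)&(z<.03)
rect(P,b,'tray')
st=bot.sense(); print(st['force'],st['clock'],st['position'],st['grip_width']); save('w7.png',s['color'])
s=snapshot('side'); save('s7.png',s['color'])"
```

```text
tin top 5249 [ 499.  -243.7] [59.2 60.5] 73.3 med [ 0.4996 -0.24    0.1382]
lid 3935 [ 498.5 -244. ] [50.6 51.8] 73.8 med [ 0.4994 -0.2426  0.1386]
tray 6272 [ 495.9 -237.9] [145.6 153.2] 76.5 med [ 0.4831 -0.2085  0.0032]
[ 0.07378705 -0.40901142 -0.58763606] 20.4833 [ 0.5003344  -0.24458441  0.21669518] 1.000139208119701
```

View pics/s7.png

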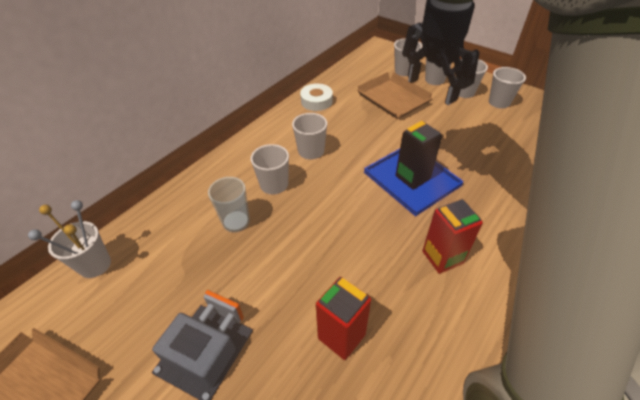

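The tin stands upright in the tray at (418,155), its top at 139 mm, and the gripper is clear. The cups at (270,167) and (310,135) and the tumbler at (229,205) haven't moved.

```bash
python3 -c "
from workcell import bot; print(bot.finish_job())"
```

```text
the job is handed in; nothing more can be done
None
```

I pressed both labels in order, yellow then green, each about 10 mm in by force and camera readings and held for over a second, then set the tin upright on the tray floor, let go, and handed the job in at about 20.5 s of the 61 s allowed.

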